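# Sweep the spare toasts into the baking tray

### The job

Sweep the three plain toast rounds off the white chopping board, over its edge and into the empty steel baking tray lying against it. Push them gently with the closed fingertips, without pinching, pressing down on or lifting any toast, and leave the spice jar, the egg cup and the other kitchen things where they stand.

Things in the scene. Friction and masses are not known exactly. Their poses are not given: they have to be found in the camera images.
- board: white plastic chopping board, fixed, 290 (its x) by 260 (its y) by 22 mm thick; origin: centre of its underside, on the table; its top is 22 mm up. Its y axis runs across it, towards the tray or the platter, which lie against its two y sides.
- tray: empty shallow steel baking tray, fixed on the table, 290 (x) by 130 (y) mm, rim 14 mm high (8 mm lower than the board's top), walls 4 mm, floor about 4 mm thick; origin: centre of its underside; axes parallel to the board's. It lies along the board's +y or -y side, a 2 mm gap from it (tray centre 197 mm from board centre).
- platter: dark wooden serving plank, fixed, 290 by 130 by 14 mm, with eight finished canapes (topped with red pepper, up to 35 mm above the table) fixed on it; lies along the board's other y side; origin: centre of its underside.
- toast1: plain round toast of golden bread, a disc 44 mm across and 14 mm thick, 12 to 23 g, loose, lying flat on the board; origin: centre of its underside, z up as it starts. Slides easily.
- toast2: plain round toast of golden bread, a disc 44 mm across and 14 mm thick, 12 to 23 g, loose, lying flat on the board; origin: centre of its underside, z up as it starts. Slides easily.
- toast3: plain round toast of golden bread, a disc 44 mm across and 14 mm thick, 12 to 23 g, loose, lying flat on the board; origin: centre of its underside, z up as it starts. Slides easily.
- spice_jar: small amber spice jar, 34 mm across, 58 mm tall, standing on the board among the toasts, loose; origin: centre of its underside. Not to be disturbed.
- egg_cup: terracotta egg cup, 34 mm across, 48 mm tall, standing on the board among the toasts, loose; origin: centre of its underside. Not to be disturbed.
- oil_bottle: green oil bottle, 64 mm across, 220 mm tall, on the table to the left; origin: centre of its underside. Not to be disturbed.
- mug: blue mug, 80 mm across plus handle, 90 mm tall, on the table to the left; origin: centre of its underside. Not to be disturbed.
- tin: food tin, 74 mm across, 100 mm tall, on the table to the right; origin: centre of its underside. Not to be disturbed.
Not all that is in view belongs to the job. Leave any blue or red look-alike of the toast2 alone. Leave any black or red look-alike of the toast1 alone.

How it is judged (in metres and radians):
At the end, for the whole second after the job is handed in: The centres of all three toasts are inside the steel tray's walls (within 142 mm along its x and 62 mm along its y of its centre), less than 50 mm above the table, and at rest (under 0.02 m/s); every bystander is within 20 mm of where it stood and upright (x of toast1 in the frame of tray between -0.142 and 0.142 m and y of toast1 in the frame of tray between -0.062 and 0.062 m and height (world z) of each of toast1, toast2, toast3 below 0.05 m and linear speed of each of toast1, toast2, toast3 below 0.02 m/s and x of toast2 in the frame of tray between -0.142 and 0.142 m and y of toast2 in the frame of tray between -0.062 and 0.062 m and x of toast3 in the frame of tray between -0.142 and 0.142 m and y of toast3 in the frame of tray between -0.062 and 0.062 m and distance of each of spice_jar, egg_cup, oil_bottle, mug, tin from where it was at the start of the episode below 0.02 m and angle between each of spice_jar, egg_cup, oil_bottle, mug, tin's own z axis and vertical below 0.3 rad); the robot touches nothing.
It fails at once if a toast is lifted: its origin rises more than 20 mm above the board's top (z of any of toast1, toast2, toast3 in the frame of board above 0.042 m).
It fails at once if a toast is squeezed or pressed with more than 15 N (contact force between the fingers and toast1 above 15 N or contact force between the fingers and toast2 above 15 N or contact force between the fingers and toast3 above 15 N).
It fails at once if a bystander (spice jar, egg cup, oil bottle, mug, tin) is moved more than 20 mm (distance of any of spice_jar, egg_cup, oil_bottle, mug, tin from where it was at the start of the episode above 0.02 m).
It fails at once if a standing bystander is tipped over (angle between any of spice_jar, egg_cup, oil_bottle, mug, tin's own z axis and vertical above 0.5 rad).
It also fails if it takes over 64 s, if anything falls off the work surface, if the arm or the gripper's body presses on something with over 40 N, if the wrist force passes 120 N, or if a joint passes its speed limit or range.

### The arm

A 6-joint arm with a two-finger parallel gripper is mounted at the origin on the work surface. World frame = base frame: x ahead of the robot, y to its left, z up, the work surface at z = 0. Lengths are in mm, angles in rad, forces in N, time in s.
With the tool pointing down it reaches from about 300 to 775 mm from the base axis. Payload 14.6 kg.
Tool frame: the origin (TCP) lies on the mounting face of the last link; the fingertips stand 199 mm ahead of it and the grasp point (between the pads) lies 180 mm ahead of it; z points along the fingers, y is the line along which they close (so a half turn about z gives the same grasp; the last joint's range is limited). The gripper opens to 94 mm and grips with 3 to 60 N. Pads are 16 mm wide; open, the fingers measure 119 mm over their backs; the gripper's body (75 mm by 177 mm) begins 78 mm behind the grasp point.
Start: joints at [1.233, 0.3, 1.521, -0, 1.321, -0.067], TCP at [147.124, 529.948, 404.646] pointing down, gripper open.
Joint ranges: [-3.03, 3.03], [-0.79, 2.21], [0.23, 2.52], [-1.04, 4.18], [0, 3.07], [-2.55, 2.55]. Speed limits (rad/s): [2.22, 2.22, 2.57, 3.14, 3.14, 3.14].

### API

Orientations are given as [roll, pitch, yaw] about the fixed x, y, z axes, in that order (R = Rz(yaw) Ry(pitch) Rx(roll)).
In Python, from cell import manip gives the robot as it stands. The module is installed in compiled form; this text tells all that it offers.
- The arm moves only by the shell command python3 -m creep 'ROWS' [FORCE]. ROWS is a JSON object of lists of equal length, an entry for each row: "slide": the shift along the world's x, y, z in cm, a list of three; "turn": the turn about the world's z in rad; "claw": the opening, from 0 (shut) to 1 (fully open). A call has 1 to 8 rows; each row shifts and turns the commanded pose from where the row before left it; what a row does not reach is not made up. A row lasts 1/8 s, in which the tool goes at most 62.5 mm and 10.7 degrees, less where a joint would pass 70% of its speed; a pose out of reach is approached as far as the arm can. A call with a gripper value outside its range is refused whole. The fingers move at their own pace and stop on an object; FORCE is the grip in N (left out, the last holds). Time passes only in rows, so rows that do not move let the fingers close. It gives the time, the measured TCP pose, the force, the opening and the grip force at its end, in the units of the state.
- manip.read_state(): the state, without advancing time (a new reading comes with each control period).
- manip.camera(name): name is "scene" or "top" or "wrist"; returns (picture, depth): 420x560x3 uint8, red, green, blue; 420x560 float32, mm along the optical axis (not along the pixel's ray), 0 where there is no reading.
- manip.calibration(name): a dict with "intrinsics" (3x3 intrinsics, pixels), "pose" (4x4, takes a point from camera to world coordinates). Camera axes: x right, y up, looking along -z (the intrinsics and any distortion apply to the point x, -y, -z); pixel columns grow to the right and rows downward; lengths in mm; the calibration is good to about 2 mm. A picture is of the moment at which its call begins: read the wrist's pose just before it. calibration takes no time and is no camera call; for the wrist camera it gives the pose at the moment of the call.
- manip.sign_off(): hands the job in; it is judged then, once.
Trained networks look in the newest picture that a camera, given by its name, has taken for a name from the list of things; names that differ only in an ending like _2 or _b are one class to them, and where a whole thing is asked for, a point or a joint stands for the part that bears it (a point fixed in the world has none). Each returns a list of dicts, best first, with "score" (0 to 1); they miss things now and then, are a little off and sometimes report something else, mostly with a low value. They report only what shows in the picture. A call takes as long as a camera call. They do not tell look-alikes from the thing itself.
- manip.cut_out(query, camera): "mask" (420x560 bool, what is visible of it) and "position" ([column, row] in pixels, amid what is visible of it).
The state is a dict: "clock": time; "joints": joint angles; "qd": joint speeds; "effort": joint torques, N m; "eef_pos": TCP position; "eef_rot": TCP orientation; "wrist_force": force on the tool from outside, world axes, zero at the start; "moment": the same for the moment, N m; "finger_gap": finger opening in mm; "finger_force": force on a finger pad.
Only numpy, scipy, OpenCV 4.12 (cv2) and the standard library are available. Lean on these libraries where they do the work, as an engineer would, in place of code of your own. Each camera call takes 0.05 s, during which the arm holds its last target. There are 200 camera calls.

## Working session

There is one attempt and no reset: what is moved stays moved. The work goes in short steps, Python scripts to look and compute and a shell command to move; the robot and the scene stay as the last step left them, time stands still between calls to the robot, and variables do not carry over. Pictures are saved under pics/ and viewed, at most 10 in all, crops included, and the job is handed in when it is done.

```bash
mkdir -p pics
cat > h.py <<'E'
from cell import manip
import numpy as np, cv2
def px2w(cam,depth,u,v,K=None,P=None):
    c=manip.calibration(cam);K=np.array(c["intrinsics"]);P=np.array(c["pose"])
    u=np.asarray(u,float);v=np.asarray(v,float);d=depth[v.astype(int),u.astype(int)]
    p=np.stack([(u-K[0,2])/K[0,0]*d,-(v-K[1,2])/K[1,1]*d,-d,np.ones_like(d)])
    return (P@p)[:3].T
E
python3 - <<'E'
from h import *
s=manip.read_state();print(s)
for n in ("top","scene"):
    im,d=manip.camera(n);cv2.imwrite(f"pics/{n}0.png",im[...,::-1]);print(n,manip.calibration(n))
    if n=="top":
      np.save("d.npy",d)
      for q in ("toast1","spice_jar","egg_cup","tray","board","platter"):
        for r in manip.cut_out(q,n)[:6]:
            v,u=np.nonzero(r["mask"]&(d>0));w=px2w(n,d,u,v)
            print(q,round(r["score"],2),np.round(r["position"]),len(u),np.median(w,0).round(),((np.percentile(w,2,0)+np.percentile(w,98,0))/2).round(),np.ptp(w,0).round())
E
```

```text
{'clock': 0.0, 'joints': array([ 1.23339307e+00,  3.00484561e-01,  1.52162457e+00,  1.93275729e-05,
        1.32071212e+00, -6.66200273e-02]), 'qd': array([-3.51135000e-05, -1.67906261e-03,  9.21957505e-04, -2.71558723e-04,
        1.98165906e-03,  2.09192862e-04]), 'effort': array([ 2.68222779e-03, -5.31811595e+01, -3.52730584e+01,  7.09373178e-02,
        2.44394486e-02, -8.52377752e-05]), 'eef_pos': array([147.11607009, 529.91709157, 404.06040789]), 'eef_rot': array([-3.14036803e+00, -1.00467241e-04,  2.87080457e+00]), 'wrist_force': array([ 0.25697301,  0.04359933, -0.6418018 ]), 'moment': array([-0.01454787, -0.0511124 , -0.03588766]), 'finger_force': 0.0, 'finger_gap': 94.2081855268683}
top {'intrinsics': array([[465.11182204,   0.        , 281.89590018],
       [  0.        , 465.11182204, 213.63642124],
       [  0.        ,   0.        ,   1.        ]]), 'pose': array([[ 1.49875720e-02,  9.97069337e-01, -7.50207344e-02,
         4.14883118e+02],
       [-9.99842147e-01,  1.56606719e-02,  8.39194067e-03,
         1.75043390e+01],
       [ 9.54222182e-03,  7.48831173e-02,  9.9
[... 896 characters left out ...]
96. 153.  27.]
board 0.92 [293. 200.] 9739 [545. -19.  22.] [548. -11.  22.] [306. 276.  87.]
platter 0.72 [214. 202.] 5388 [531. 184.  16.] [532. 184.  23.] [297. 152.  44.]
scene {'intrinsics': array([[381.99858873,   0.        , 282.98842932],
       [  0.        , 381.99858873, 198.69151961],
       [  0.        ,   0.        ,   1.        ]]), 'pose': array([[-8.05318413e-01, -3.87855804e-01,  4.48363835e-01,
         9.17393199e+02],
       [ 5.92529954e-01, -5.02030733e-01,  6.29978886e-01,
         5.80677237e+02],
       [-1.92485430e-02,  7.73002599e-01,  6.34110775e-01,
         6.37482032e+02],
       [ 0.00000000e+00,  0.00000000e+00,  0.00000000e+00,
         1.00000000e+00]])}
```

Run:
```python
import cv2
i=cv2.imread("pics/top0.png");cv2.imwrite("pics/crop.png",cv2.resize(i[120:320,160:420],(780,600),interpolation=cv2.INTER_CUBIC))
```

```text
(no output)
```

View pics/top0.png

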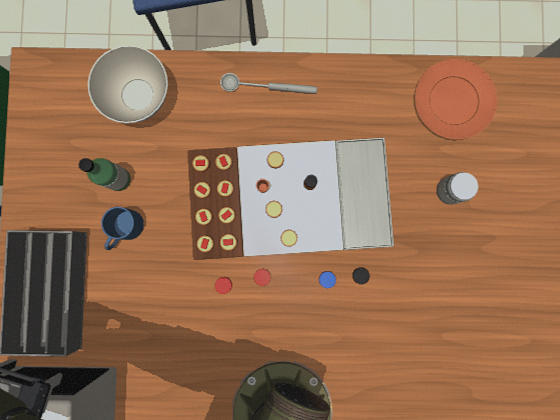

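View pics/crop.png

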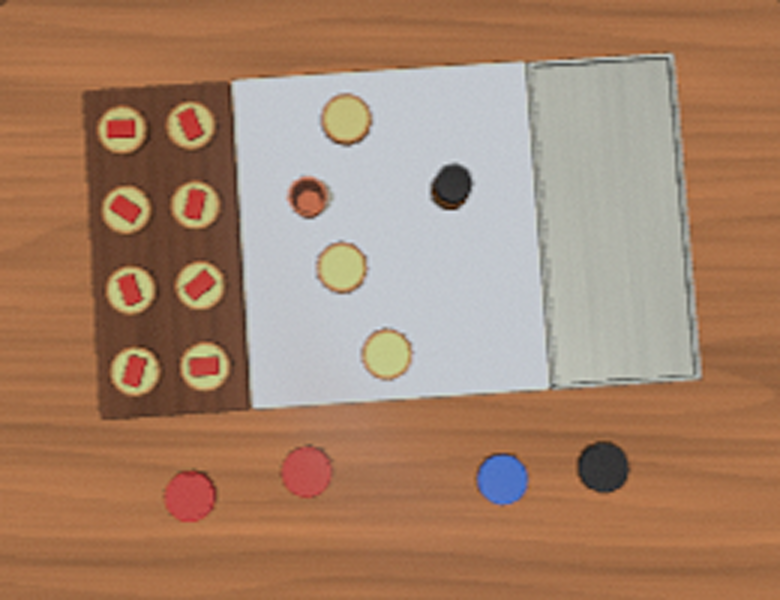

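The picture shows the three plain golden toasts at pixels (275,160), (274,209) and (289,238). Look-alikes are red at (223,285) and (262,277), blue at (327,280) and black at (361,275), plus the topped canapés on the platter. The tray is on the world -y side. I'm choosing the three golden ones on the board.

Run:
```python
from h import *
d=np.load("d.npy");im=cv2.imread("pics/top0.png")
h=cv2.cvtColor(im,cv2.COLOR_BGR2HSV)
m=((h[...,0]>18)&(h[...,0]<35)&(h[...,1]>70)&(h[...,2]>140)).astype(np.uint8)
m[:,:245]=0;m[:,335:]=0;m[:145]=0;m[255:]=0
n,l,st,c=cv2.connectedComponentsWithStats(m)
manip.camera("top")
mk={q:max(manip.cut_out(q,"top"),key=lambda r:r["score"])["mask"]&(d>0) for q in("tray","platter","spice_jar","egg_cup")}
W={k:px2w("top",d,*np.nonzero(v)[::-1]) for k,v in mk.items()}
r={k:cv2.minAreaRect(W[k][:,:2].astype(np.float32)) for k in("tray","platter")};print(r)
a=np.array(r["platter"][0])-np.array(r["tray"][0]);yaw=np.arctan2(-a[0],a[1]);print("yaw",yaw,np.hypot(*a))
R=np.array([[np.cos(yaw),np.sin(yaw)],[-np.sin(yaw),np.cos(yaw)]])
o=(np.array(r["platter"][0])+np.array(r["tray"][0]))/2;print("board",o)
def sh(k,p):print(k,p.round(1),"in board",(R@(p[:2]-o)).round(1))
for i in range(1,n):
    if st[i,4]>60:
        v,u=np.nonzero(l==i);w=px2w("top",d,u,v);w=w[abs(w[:,2]-36)<5]
        (x,y),rad=cv2.minEnclosingCircle(w[:,:2].astype(np.float32));print(st[i,4],c[i].round(),rad);sh("toast",np.array([x,y,np.median(w[:,2])]))
for k in("spice_jar","egg_cup"):
    w=W[k];w=w[w[:,2]>30];(x,y),rad=cv2.minEnclosingCircle(w[:,:2].astype(np.float32));sh(k+f" r{rad:.0f}",np.array([x,y,w[:,2].max()]))
```

```text
{'tray': ((568.0516357421875, -207.60267639160156), (300.1103820800781, 138.5464630126953), 5.208970546722412), 'platter': ((533.2337646484375, 185.2654571533203), (296.02008056640625, 137.8450164794922), 5.376595497131348)}
yaw 0.0883938857718016 394.4079797653333
board [550.6427002  -11.16860962]
158 [275. 159.] 18.883275985717773
toast [646.7  27.4  36.3] in board [99.1 30. ]
164 [273. 209.] 18.712810516357422
toast [517.3  29.7  36.7] in board [-29.6  43.7]
170 [289. 238.] 18.663402557373047
toast [443.6 -11.   36.3] in board [-106.6    9.7]
spice_jar r16 [583.9 -61.1  84.8] in board [ 28.7 -52.7]
egg_cup r16 [573.8  59.5  74.7] in board [29.3 68.3]
```

```bash
python3 -m creep '{"slide":[[3,-5,0],[3,-5,0],[3,-5,0],[3,-5,0],[3,-5,0],[3,-5,0],[3,-5,0],[3,-5,0]],"turn":[-0.15,-0.15,-0.15,-0.15,-0.15,-0.15,-0.15,-0.15],"claw":[0,0,0,0,0,0,0,0]}' 10
```

```text
clock: 1.65
eef_pos: [387.7, 128.1, 405.0]
eef_rot: [3.141, -0.0, 1.666]
wrist_force: [0.9, 1.8, 1.0]
finger_gap: 17.4
finger_force: 0.0
```

```bash
python3 -m creep '{"slide":[[2.6,-4.7,0],[2.6,-4.8,0],[0,0,-5],[0,0,-5],[0,0,-4],[0,0,0],[0,0,0]],"turn":[0,0,0,0,0,0,0],"claw":[0,0,0,0,0,0,0]}'
python3 - <<'E'
from h import *
im,d=manip.camera("wrist");cv2.imwrite("pics/w1.png",im[...,::-1])
E
```

```text
clock: 2.52
eef_pos: [439.6, 35.0, 266.2]
eef_rot: [3.14, 0.0, 1.671]
wrist_force: [0.4, 0.6, 0.3]
finger_gap: 0.5
finger_force: 0.0
```

View pics/w1.png

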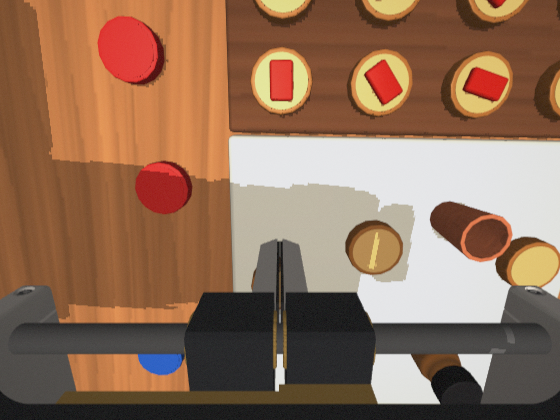

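Run:
```python
from h import *
i=cv2.imread("pics/w1.png")[200:320,180:440];cv2.imwrite("pics/w1c.png",cv2.resize(i,(780,360),interpolation=cv2.INTER_CUBIC))
im,d=manip.camera("scene");c=im[130:300,170:420,::-1];cv2.imwrite("pics/s1.png",cv2.resize(c,(800,544),interpolation=cv2.INTER_CUBIC))
im,d=manip.camera("wrist")
for u,v in((257,280),(375,248),(162,187),(280,150)):print(px2w("wrist",d,[u],[v]).round(1))
```

```text
[[428.   43.7 120. ]]
[[515.8  31.8  35.1]]
[[341.5  58.9  13.6]]
[[434.   98.5  20.6]]
```

View pics/w1c.png

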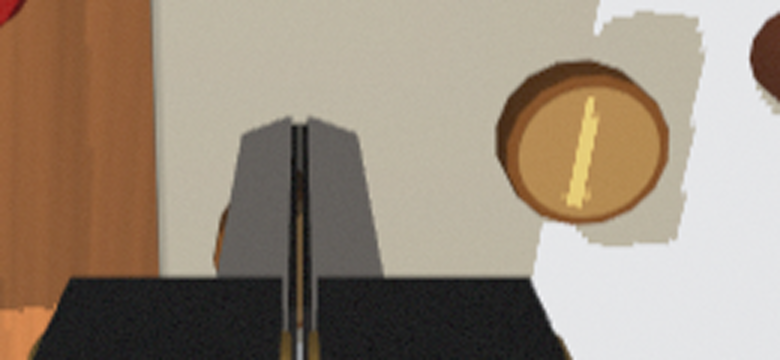

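View pics/s1.png

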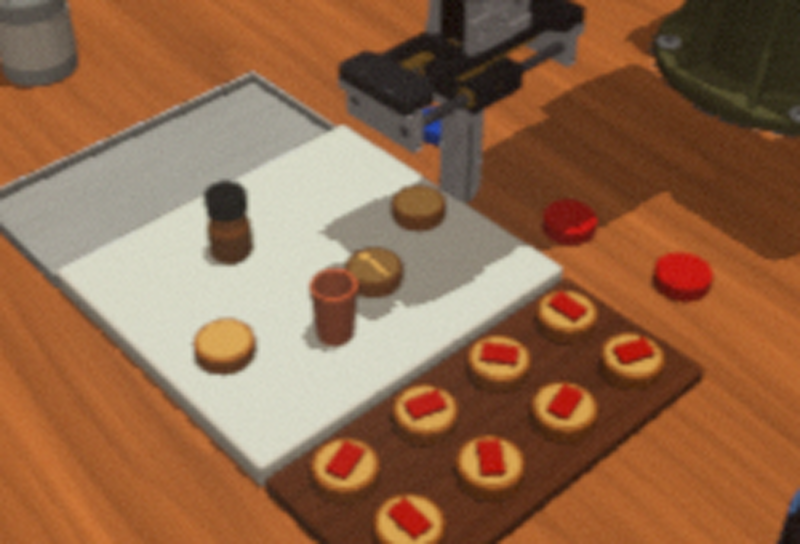

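```bash
python3 -m creep '{"slide":[[-0.2,0,-2],[0,0,-2.1],[0,0,0],[0.1,-1.2,0],[0.1,-1.2,0],[0.1,-1.2,0],[0.1,-1.2,0],[0.1,-1.2,0]],"turn":[-0.01,0,0,0,0,0,0,0],"claw":[0,0,0,0,0,0,0,0]}'; python3 -m creep '{"slide":[[0.1,-1.2,0],[0.1,-1.2,0],[0.1,-1.2,0],[0.1,-1.2,0],[0.1,-1.2,0],[0.1,-1.2,0],[0.1,-1.2,0],[0,0,0]],"turn":[0,0,0,0,0,0,0,0],"claw":[0,0,0,0,0,0,0,0]}'
python3 - <<'E'
from h import *
im,d=manip.camera("wrist");cv2.imwrite("pics/w2.png",im[...,::-1])
im,d=manip.camera("scene");c=im[130:300,170:420,::-1];cv2.imwrite("pics/s2.png",cv2.resize(c,(800,544),interpolation=cv2.INTER_CUBIC))
E
```

```text
clock: 3.68
eef_pos: [442.2, -26.0, 223.7]
eef_rot: [3.142, 0.0, 1.661]
wrist_force: [0.4, 0.4, 0.5]
finger_gap: 0.3
finger_force: 0.1
clock: 4.68
eef_pos: [449.2, -109.8, 223.6]
eef_rot: [3.142, 0.0, 1.66]
wrist_force: [-0.2, 0.5, -0.8]
finger_gap: -0.2
finger_force: 0.0
```

View pics/s2.png

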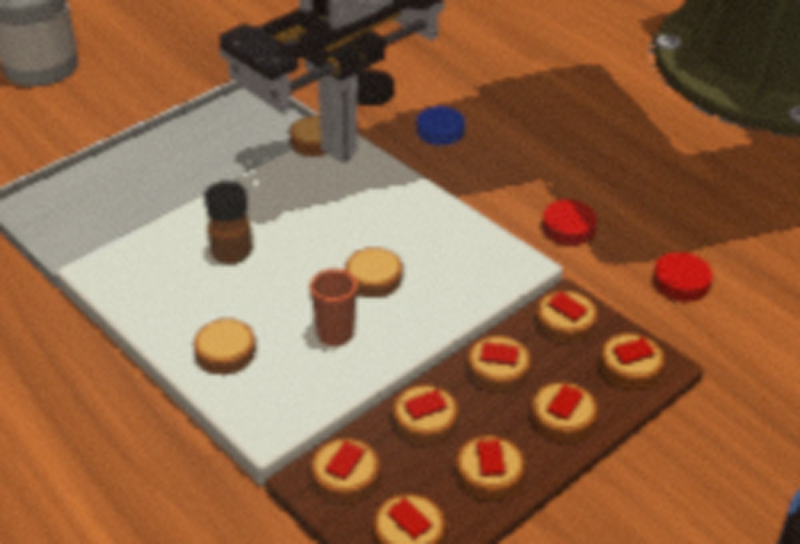

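The toast is riding ahead of the fingertips at (310,135) and is about to reach the edge. I'll keep going over it, then rise.

```bash
python3 -m creep '{"slide":[[0.1,-1.2,0],[0.1,-1.2,0],[0.1,-1.2,0],[0.1,-1.2,0],[0.1,-1.2,0],[0,0,0],[0,0,3],[0,0,3]],"turn":[0,0,0,0,0,0,0,0],"claw":[0,0,0,0,0,0,0,0]}'
python3 - <<'E'
from h import *
im,d=manip.camera("scene");c=im[130:300,170:420,::-1];cv2.imwrite("pics/s3.png",cv2.resize(c,(800,544),interpolation=cv2.INTER_CUBIC))
for r in manip.cut_out("toast1","scene"):
    v,u=np.nonzero(r["mask"]);w=px2w("scene",d,u,v);print(round(r["score"],2),np.round(r["position"]),np.median(w,0).round())
E
```

```text
clock: 5.78
eef_pos: [454.0, -168.8, 284.2]
eef_rot: [-3.141, -0.0, 1.661]
wrist_force: [-0.3, 0.2, -0.1]
finger_gap: 0.1
finger_force: 0.0
0.73 [253. 168.] [ 460. -196.   17.]
0.69 [345. 200.] [347.  61.  13.]
0.67 [308. 170.] [ 342. -107.   13.]
0.62 [381. 216.] [324. 161.  14.]
0.61 [287. 215.] [519.  35.  36.]
0.57 [240. 237.] [650.  33.  36.]
0.57 [284. 158.] [ 355. -192.   14.]
```

View pics/s3.png

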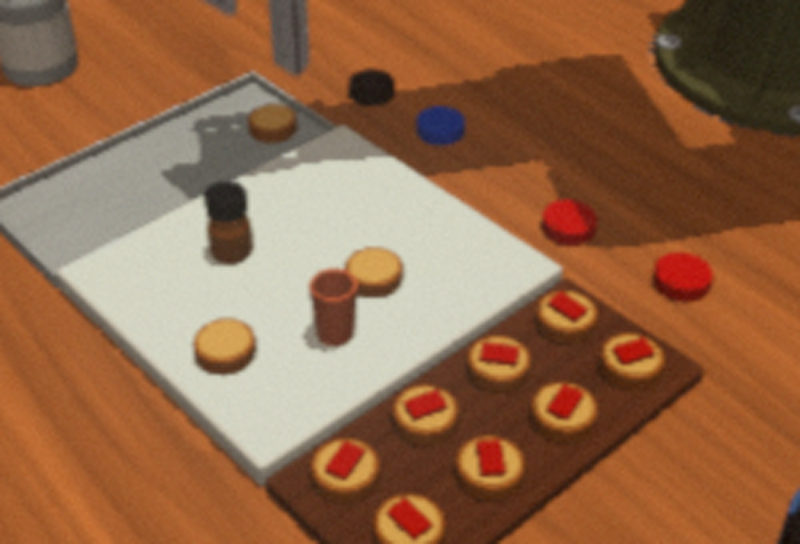

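The first toast lies flat in the tray at (272,122). On to the middle one.

```bash
python3 -m creep '{"slide":[[1.2,4.9,0],[1.2,4.9,0],[1.2,4.9,0],[1.2,4.9,0],[1.1,4.9,0],[0,0,0],[0,0,-2],[0,0,0]],"turn":[0,0,0,0,0,0,0,0],"claw":[0,0,0,0,0,0,0,0]}'
```

```text
clock: 6.88
eef_pos: [512.6, 75.4, 262.1]
eef_rot: [-3.138, 0.0, 1.66]
wrist_force: [0.3, 0.4, -1.1]
finger_gap: 0.1
finger_force: 0.0
```

```bash
python3 -m creep '{"slide":[[0,0,-2],[0,0,-1.8],[0,0,0],[0.1,-1.2,0],[0.1,-1.2,0],[0.1,-1.2,0],[0.1,-1.2,0],[0.1,-1.2,0]],"turn":[0,0,0,0,0,0,0,0],"claw":[0,0,0,0,0,0,0,0]}'; python3 -m creep '{"slide":[[0.1,-1.2,0],[0.1,-1.2,0],[0.1,-1.2,0],[0.1,-1.2,0],[0.1,-1.2,0],[0.1,-1.2,0],[0.1,-1.2,0],[0,0,0]],"turn":[0,0,0,0,0,0,0,0],"claw":[0,0,0,0,0,0,0,0]}'
python3 - <<'E'
from h import *
for n in ("scene","top"):
  im,d=manip.camera(n)
  for r in manip.cut_out("toast1",n)+manip.cut_out("spice_jar",n)[:1]:
    v,u=np.nonzero(r["mask"]);w=px2w(n,d,u,v);print(n,round(r["score"],2),np.round(r["position"]),np.median(w,0).round())
E
```

```text
clock: 7.88
eef_pos: [518.2, 15.0, 225.7]
eef_rot: [3.141, 0.0, 1.661]
wrist_force: [-0.3, 1.0, 0.6]
finger_gap: 0.3
finger_force: 0.1
clock: 8.88
eef_pos: [525.2, -68.8, 225.6]
eef_rot: [3.142, 0.0, 1.66]
wrist_force: [-0.2, 0.2, -0.6]
finger_gap: 0.5
finger_force: 0.0
scene 0.65 [308. 173.] [ 341. -107.   13.]
scene 0.62 [382. 216.] [323. 162.  13.]
scene 0.52 [346. 200.] [347.  62.  14.]
scene 0.5 [242. 237.] [649.  33.  36.]
scene 0.49 [248. 190.] [ 537. -100.   36.]
scene 0.39 [284. 159.] [ 361. -186.   10.]
scene 0.78 [238. 199.] [590. -54.  57.]
top 0.77 [273. 159.] [646.  28.  36.]
top 0.77 [361. 273.] [ 347. -198.   15.]
top 0.63 [364. 233.] [ 459. -202.   18.]
top 0.57 [222. 283.] [319. 157.  14.]
top 0.55 [260. 278.] [343.  59.  14.]
```

```bash
python3 -m creep '{"slide":[[0.1,-1.2,0],[0.1,-1.2,0],[0.1,-1.2,0],[0.1,-1.2,0],[0.1,-1.2,0],[0.1,-1.2,0],[0.1,-1.2,0],[0.1,-1.2,0]],"turn":[0,0,0,0,0,0,0,0],"claw":[0,0,0,0,0,0,0,0]}'; python3 -m creep '{"slide":[[0,0,0],[0,0,5],[0,0,5],[0,0,0]],"turn":[0,0,0,0],"claw":[0,0,0,0]}'
python3 - <<'E'
from h import *
for n in ("scene","top"):
  im,d=manip.camera(n)
  if n=="scene":
    c=im[130:300,170:420,::-1];cv2.imwrite("pics/s4.png",cv2.resize(c,(800,544),interpolation=cv2.INTER_CUBIC))
  for r in manip.cut_out("toast1",n)+manip.cut_out("spice_jar",n)[:1]:
    v,u=np.nonzero(r["mask"]);w=px2w(n,d,u,v);print(n,round(r["score"],2),np.round(r["position"]),np.median(w,0).round())
E
```

```text
clock: 10.18
eef_pos: [533.2, -164.9, 225.6]
eef_rot: [-3.142, 0.0, 1.661]
wrist_force: [0.7, -0.7, 0.1]
finger_gap: 0.1
finger_force: 0.0
clock: 10.68
eef_pos: [533.5, -163.8, 329.3]
eef_rot: [3.136, 0.003, 1.661]
wrist_force: [-0.1, 0.4, -0.5]
finger_gap: 0.2
finger_force: 0.0
scene 0.68 [345. 201.] [347.  61.  14.]
scene 0.61 [309. 170.] [ 341. -107.   13.]
scene 0.6 [241. 237.] [650.  34.  36.]
scene 0.57 [382. 216.] [323. 162.  14.]
scene 0.5 [253. 169.] [ 464. -198.   18.]
scene 0.48 [236. 182.] [ 540. -174.   18.]
scene 0.43 [287. 158.] [ 353. -194.   13.]
scene 0.85 [237. 197.] [591. -53.  60.]
top 0.79 [261. 276.] [340.  56.  14.]
top 0.52 [223. 283.] [319. 159.  14.]
top 0.49 [270. 157.] [646.  28.  37.]
top 0.61 [307. 181.] [582. -60.  79.]
```

View pics/s4.png

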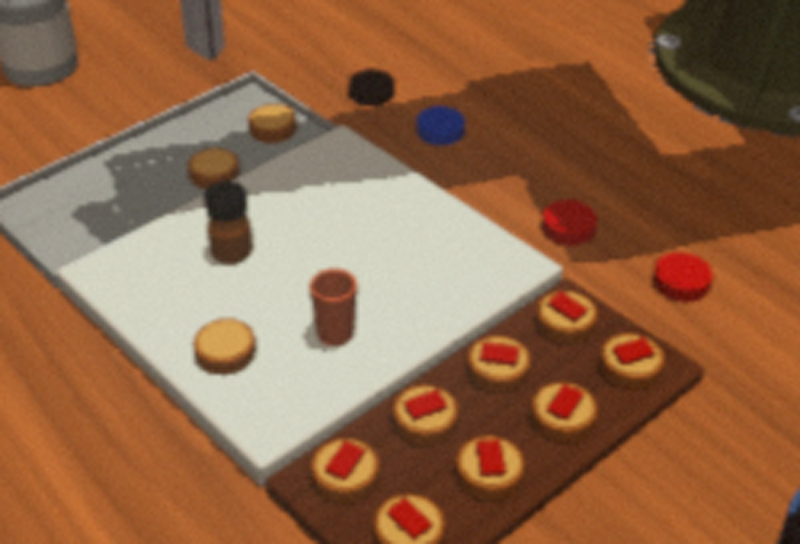

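The second toast is flat in the tray at (213,165). Now the third, approaching from high above the jar.

```bash
python3 -m creep '{"slide":[[2.2,4.7,0],[2.2,4.7,0],[2.2,4.7,0],[2.2,4.7,0],[2.2,4.8,0],[0,0,-3.2],[0,0,-3],[0,0,0]],"turn":[0,0,0,0,0,0,0,0],"claw":[0,0,0,0,0,0,0,0]}'
```

```text
clock: 11.98
eef_pos: [642.7, 72.0, 260.6]
eef_rot: [-3.136, -0.0, 1.661]
wrist_force: [-0.0, 0.8, 0.5]
finger_gap: 0.7
finger_force: 0.0
```

```bash
python3 -m creep '{"slide":[[0,0,-2],[0,0,-1.5],[0,0,0],[0.1,-1.2,0],[0.1,-1.2,0],[0.1,-1.2,0],[0.1,-1.2,0],[0.1,-1.2,0]],"turn":[0,0,0,0,0,0,0,0],"claw":[0,0,0,0,0,0,0,0]}'; python3 -m creep '{"slide":[[0.1,-1.2,0],[0.1,-1.2,0],[0.1,-1.2,0],[0.1,-1.2,0],[0.1,-1.2,0],[0.1,-1.2,0],[0.1,-1.2,0],[0,0,0]],"turn":[0,0,0,0,0,0,0,0],"claw":[0,0,0,0,0,0,0,0]}'
python3 - <<'E'
from h import *
for n in ("scene","top"):
  im,d=manip.camera(n)
  for r in manip.cut_out("toast1",n)+manip.cut_out("spice_jar",n)[:1]:
    v,u=np.nonzero(r["mask"]);w=px2w(n,d,u,v);print(n,round(r["score"],2),np.round(r["position"]),np.median(w,0).round())
E
```

```text
clock: 12.98
eef_pos: [648.2, 11.0, 228.7]
eef_rot: [3.141, 0.0, 1.661]
wrist_force: [-0.3, -0.4, 0.2]
finger_gap: 0.5
finger_force: 0.1
clock: 13.98
eef_pos: [655.1, -73.0, 228.6]
eef_rot: [3.142, 0.0, 1.66]
wrist_force: [-0.3, 0.4, -0.2]
finger_gap: 0.2
finger_force: 0.0
scene 0.8 [382. 217.] [325. 160.  14.]
scene 0.73 [310. 171.] [ 342. -106.   14.]
scene 0.69 [349. 201.] [346.  60.  13.]
scene 0.67 [235. 183.] [ 539. -174.   18.]
scene 0.6 [252. 171.] [ 462. -194.   17.]
scene 0.6 [199. 188.] [ 636. -189.    5.]
scene 0.41 [206. 207.] [ 670. -100.   36.]
scene 0.8 [237. 199.] [590. -53.  58.]
top 0.68 [359. 232.] [ 456. -200.   19.]
top 0.68 [359. 274.] [ 350. -200.   14.]
top 0.61 [355. 204.] [ 532. -181.   18.]
```

```bash
python3 -m creep '{"slide":[[0.1,-1.2,0],[0.1,-1.2,0],[0.1,-1.2,0],[0.1,-1.2,0],[0.1,-1.2,0],[0.1,-1.2,0],[0.1,-1.2,0],[0.1,-1.2,0]],"turn":[0,0,0,0,0,0,0,0],"claw":[0,0,0,0,0,0,0,0]}'; python3 -m creep '{"slide":[[0,0,0],[0,0,5],[0,0,5],[0,2,5],[0,5,3],[0,5,0],[0,5,0],[0,0,0]],"turn":[0,0,0,0,0,0,0,0],"claw":[0,0,0,0,0,0,0,0]}'
python3 - <<'E'
from h import *
for n in ("scene","top"):
  im,d=manip.camera(n)
  if n=="scene":
    c=im[130:300,170:420,::-1];cv2.imwrite("pics/s5.png",cv2.resize(c,(800,544),interpolation=cv2.INTER_CUBIC))
  for r in manip.cut_out("toast1",n)+manip.cut_out("spice_jar",n)[:1]:
    v,u=np.nonzero(r["mask"]);w=px2w(n,d,u,v);print(n,round(r["score"],2),np.round(r["position"]),np.median(w,0).round())
E
```

```text
clock: 15.28
eef_pos: [663.2, -168.8, 228.6]
eef_rot: [-3.142, -0.0, 1.661]
wrist_force: [-0.3, 0.1, 0.6]
finger_gap: 0.7
finger_force: 0.0
clock: 16.27
eef_pos: [662.9, 5.5, 408.8]
eef_rot: [3.141, -0.0, 1.665]
wrist_force: [0.3, -0.8, 0.4]
finger_gap: 0.6
finger_force: 0.0
scene 0.77 [189. 195.] [ 669. -193.   18.]
scene 0.67 [311. 173.] [ 342. -107.   13.]
scene 0.66 [347. 199.] [345.  60.  13.]
scene 0.65 [381. 218.] [325. 161.  14.]
scene 0.59 [238. 184.] [ 537. -172.   18.]
scene 0.44 [250. 169.] [ 461. -197.   17.]
scene 0.69 [236. 197.] [590. -54.  59.]
top 0.77 [357. 156.] [ 664. -196.   18.]
top 0.72 [364. 235.] [ 456. -202.   19.]
top 0.71 [222. 283.] [319. 160.  14.]
top 0.67 [353. 204.] [ 534. -174.   18.]
top 0.63 [357. 274.] [ 350. -198.   14.]
top 0.62 [363. 192.] [ 571. -215.    5.]
top 0.55 [328. 276.] [ 341. -118.   15.]
top 0.42 [352. 202.] [ 534. -176.   18.]
```

View pics/s5.png

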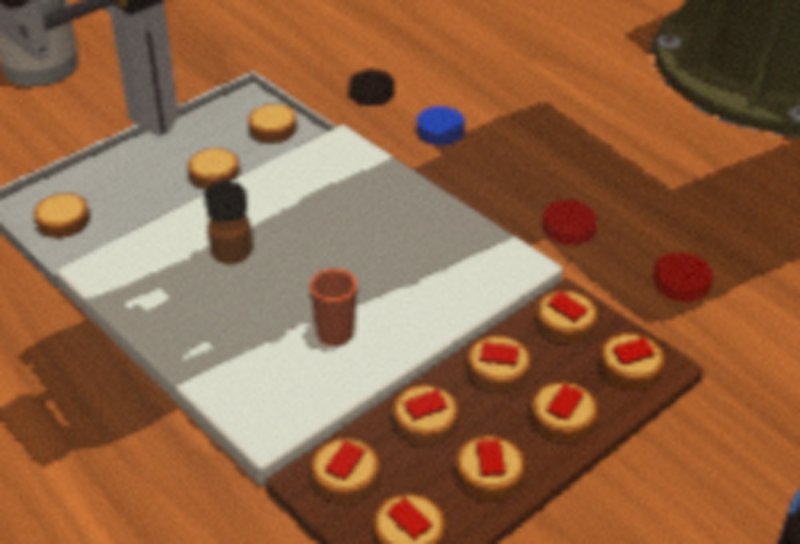

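All three toasts lie flat in the tray, at (62,214), (213,165) and (272,122), and the jar and egg cup haven't moved.

```bash
python3 -c "
from cell import manip
print(manip.sign_off())"
```

```text
the job is handed in; nothing more can be done
None
```

All three plain toasts are lying flat in the steel tray, the spice jar and egg cup show no movement in the last picture, and the job was handed in after about 16 s on the robot's clock; hand-in returned no verdict.

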